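Trial-fit a freshly cast bayonet lid on the grinder, held at half turn

ROBOT

A 7-joint arm with a two-finger parallel gripper is mounted at the origin on a cart in front of the work surface, level with it; the furniture and walls round the work are solid. World frame = base frame: x ahead of the robot, y to its left, z up, the work surface at z = 0. Lengths are in m, angles in rad, forces in N, time in s.
With the tool pointing down it reaches from about 0.35 to 0.9 m from the base axis. Payload 8.1 kg.
Tool frame: the origin (TCP) lies at the centre of the arm's flange, where the gripper is bolted on; the fingertips stand 178 mm ahead of it and the grasp point (between the pads) lies 159 mm ahead of it; z points along the fingers, y is the line along which they close (so a half turn about z gives the same grasp; the last joint's range is limited). The gripper opens to 92 mm and grips with 3 to 60 N. Pads are 19 mm wide; open, the fingers measure 130 mm over their backs; the gripper's body (75 mm by 190 mm) begins 47 mm behind the grasp point.
Start: joints at [1.242, 0.434, 0.025, 1.573, -0.012, 1.134, -0.075], TCP at [0.14, -0.609, 0.405] pointing down, gripper open.
Joint ranges: [-2.62, 2.62], [-0.44, 2.09], [-1.27, 1.32], [0.08, 2.57], [-1.32, 4.46], [0.12, 2], [-2.74, 2.74]. Speed limits (rad/s): [2.22, 2.22, 3.01, 3.01, 3.14, 3.14, 3.14].

INTERFACE

Orientations are given as a rotation vector (axis times angle).
In Python, from cell import arm gives the robot as it stands. The module is installed in compiled form; this text tells all that it offers.
- The arm moves only by the shell command python3 -m inch 'ROWS' [FORCE]. ROWS is text: rows parted by semicolons, each of 5 numbers parted by spaces: the shift along the tool's x, y, z in m, then the turn about the tool's z in rad, then the finger opening in m, from 0 to 0.0918. In form: x y z roll fingers; .... A call has 1 to 5 rows; each row is the pose to reach, as a shift and turn from the pose commanded when the call began, along the tool's axes at that moment; what a row does not reach only later rows make up. A row lasts 1/10 s, in which the tool goes at most 50 mm and 8.59 degrees, less where a joint would pass 70% of its speed; a pose out of reach is approached as far as the arm can. A call with a gripper value outside its range is refused whole. The fingers move at their own pace and stop on an object; FORCE is the grip in N (left out, the last holds). Time passes only in rows, so rows that repeat a pose let the fingers close. It gives the time, the measured TCP pose, the force, the opening and the grip force at its end, in the units of the state.
- arm.observe(): the state, without advancing time (a new reading comes with each control period).
- arm.get_image(name): name is "scene" or "top"; returns the picture (480x640x3 uint8, red, green, blue); there is no depth.
- arm.get_calibration(name): a dict with "intrinsics" (3x3 intrinsics, pixels), "distortion" ([k1, k2, p1, p2, k3] as OpenCV has them; the pictures are not rectified), "pose" (4x4, takes a point from camera to world coordinates). Camera axes: x right, y up, looking along -z (the intrinsics and any distortion apply to the point x, -y, -z); pixel columns grow to the right and rows downward; lengths in m; the calibration is good to about 2 mm. A picture is of the moment at which its call begins. get_calibration takes no time and is no camera call.
- arm.sign_off(): hands the job in; it is judged then, once.
Trained networks look in the newest picture that a camera, given by its name, has taken for a name from the list of things; names that differ only in an ending like _2 or _b are one class to them, and where a whole thing is asked for, a point or a joint stands for the part that bears it (a point fixed in the world has none). Each returns a list of dicts, best first, with "conf" (0 to 1); they miss things now and then, are a little off and sometimes report something else, mostly with a low value. They report only what shows in the picture. A call takes as long as a camera call. They do not tell look-alikes from the thing itself.
- arm.look_for(camera, query): "point" ([row, column] in pixels, amid what is visible of it).
- arm.silhouettes(camera, query): "region" (480x640 bool, what is visible of it) and "point" ([row, column] in pixels, amid what is visible of it).
- arm.place_of(camera, query): "point" ([row, column] in pixels: a listed point, or the origin of a listed thing).
The state is a dict: "clock": time; "joints": joint angles; "dq": joint speeds; "joint_efforts": joint torques, N m; "position": TCP position; "ee_rot": TCP orientation; "force": force on the tool from outside, world axes, zero at the start; "ft_torque": the same for the moment, N m; "width": opening from 0.0 (shut) to 1.0 (fully open); "gripper_force": force on a finger pad.
Only numpy, scipy, OpenCV 4.12 (cv2) and the standard library are available. Lean on these libraries where they do the work, as an engineer would, in place of code of your own. Each camera call takes 0.05 s, during which the arm holds its last target. There are 200 camera calls.

TASK

Lift the newly cast yellow lid out of its open blue mould, lower it upright into the coffee grinder's collar so that its two lugs pass down through the slots, and turn it clockwise to the orange mark, halfway to the lock at the red mark; it must not click into the lock. Finish while still gripping the lid, holding it still at that half turn against the return spring (do not let go). Leave the other things on the desk where they are.

Things in the scene. Friction and masses are not known exactly. Their poses are not given: they have to be found in the camera images.
- lid: Cast yellow bayonet lid, 72 mm wide, 51 mm tall, 80 g. Origin: centre of its underside, z up. Round plug of 40 mm diameter at z 0 to 14 mm; two lugs at +x and -x reach 27 mm from the axis (10 mm wide, z 0 to 5 mm); disc of 72 mm diameter at z 14 to 20 mm, with a black pointer mark over each lug; grip bar above. A half turn about z makes no difference.
- lid_grip (a point): Centre of the lid's grip bar, 35 mm above the lid's origin. The bar is 46 mm long along the lid's x, 22 mm thick along its y (pinch it across y), and stands from the disc's top at z 20 mm up to z 51 mm.
- mould: Open blue casting mould, fixed block 100x100x25 mm with a 4 mm bump at each corner. Origin: centre of its underside. The lid lies upright in its cavity (recess 77 mm wide, 6 mm deep; below it a 44 mm hole with lug pockets; about 2 mm play), lugs along the mould's x, lid origin 5 mm above mould origin, disc flush with the mould's top, grip bar above. It comes out straight up.
- grinder: Black coffee grinder with an aluminium collar, fixed, 96 mm wide, 85.5 mm tall. Origin: centre of its underside, z up. Collar opening 44 mm in diameter with two slots at +x and -x (about 14 mm wide, out to 31 mm from the axis) for the lid's lugs. Marks on the collar, on both sides: white at the slot, orange 35 degrees clockwise from it (halfway), red at 70 degrees (lock).
- grinder_ledge (a point): On the grinder's axis at the ledge where the lugs stand, 75 mm above its origin: the lid's origin comes here, lid x along grinder x (either way round), its disc 3.5 mm above the collar. Then it turns clockwise seen from above (the other way is blocked), lugs under the collar's plate with 2 mm play in height. At about 70 degrees the ledge ends; pressed down, the lid drops 3 mm and locks.
- return_ring (a joint): Sprung ring inside the collar, turned by the lid's lugs; rad, 0 at rest, grows as the lid is turned clockwise. The lugs meet it after about 5 degrees (ring value is about the lid's turn less 0.1). Its spring turns the lid back towards the slots if it is let go: about 0.02 N m at 0, 0.06 N m at the halfway mark.
- glue_stick: Bystander, not to be disturbed: white and orange glue stick standing upright, 26 mm wide, 97 mm tall. Origin: centre of its underside.
- grey_pot: Bystander, not to be disturbed: small light grey lidded pot, 48 mm wide, 42 mm tall. Origin: centre of its underside.
- book: Bystander, not to be disturbed: small dark green cloth-bound book, 124x98x30 mm, lying flat. Origin: centre of its underside.
- jar: Bystander, not to be disturbed: glass jar of paper clips with a wooden lid, 70 mm wide, 64 mm tall. Origin: centre of its underside.
- carton: Bystander, not to be disturbed: plain white carton standing upright, 50x70 mm, 85 mm tall. Origin: centre of its underside.
- pocket_tin: Bystander, not to be disturbed: small dark flat tin box, 83x59x22 mm. Origin: centre of its underside.
There are look-alikes about, which are no part of the job. Of the things like the lid, leave any that is pink or purple; of the rest the smaller one is meant.

How it is judged:
On the way, in this order (a step that is already met when the one before it is completed fails the run):
1. the lid is lifted clear of the mould in the gripper (z of lid in the frame of mould above 0.035 m and contact force between the fingers and lid above 0.5 N), for 0.2 s.
2. the lid's lugs are down through the slots, not yet turned (horizontal distance between lid and grinder below 0.004 m and z of lid in the frame of grinder below 0.0785 m and angle between the x axis of lid and the x axis of grinder, either way round below 0.25 rad), for 0.1 s.
At the end, for the whole second after the job is handed in: The lid sits upright in the grinder's collar (within 4 mm of its axis, lugs below the plate, tilt under 0.1 rad, not dropped into the lock), turned clockwise 27 to 43 degrees from the slots with the return ring pushed past 0.3 rad, still, and gripped by the fingers with more than 1 N (horizontal distance between lid and grinder below 0.004 m and z of lid in the frame of grinder between 0.0735 and 0.0785 m and angle between the x axis of lid and the x axis of grinder, either way round between 0.47 and 0.75 rad and value of joint return_ring above 0.3 rad and angle between lid's own z axis and vertical below 0.1 rad and contact force between the fingers and lid above 1 N and angular speed of lid below 0.15 rad/s); the arm keeps its last pose, push and grip.
It fails at once if the lid clicks down into the lock (horizontal distance between lid and grinder below 0.006 m and z of lid in the frame of grinder between 0.06 and 0.0732 m).
It fails at once if a bystander is moved by more than 20 mm (distance of any of glue_stick, grey_pot, book, jar, carton, pocket_tin from where it was at the start of the episode above 0.02 m).
It also fails if it takes over 48 s, if anything falls off the work surface, if the arm or the gripper's body presses on something with over 40 N, if the wrist force passes 120 N, or if a joint passes its speed limit or range.

## Working session

There is one attempt and no reset: what is moved stays moved. The work goes in short steps, Python scripts to look and compute and a shell command to move; the robot and the scene stay as the last step left them, time stands still between calls to the robot, and variables do not carry over. Pictures are saved under pics/ and viewed, at most 10 in all, crops included, and the job is handed in when it is done.

```bash
mkdir -p pics; cat > h.py <<'E'
import numpy as np, cv2
from cell import arm
from scipy.spatial.transform import Rotation as R
def ray(cam,rc):
    c=arm.get_calibration(cam);K=np.array(c["intrinsics"]);P=np.array(c["pose"])
    u=cv2.undistortPoints(np.array([[[rc[1],rc[0]]]],float),K,np.array(c["distortion"]))[0,0]
    d=P[:3,:3]@np.array([u[0],-u[1],-1]);return P[:3,3],d
def at(cam,rc,z):
    o,d=ray(cam,rc);return o+d*(z-o[2])/d[2]
def proj(cam,p):
    c=arm.get_calibration(cam);P=np.linalg.inv(np.array(c["pose"]));q=P[:3,:3]@np.array(p)+P[:3,3]
    q=np.array([q[0],-q[1],-q[2]])
    r=cv2.projectPoints(q.reshape(1,1,3),np.zeros(3),np.zeros(3),np.array(c["intrinsics"]),np.array(c["distortion"]))[0][0,0]
    return r[::-1]
def save(cam,name,box=None,s=1):
    im=arm.get_image(cam)
    if box: im=im[box[0]:box[1],box[2]:box[3]]
    im=cv2.resize(im,None,fx=s,fy=s,interpolation=cv2.INTER_CUBIC)
    cv2.imwrite("pics/"+name+".png",im[:,:,::-1])
E
python3 - <<'E'
from h import *
np.set_printoptions(precision=4,suppress=True)
for c in("scene","top"):
    save(c,c+"0")
    print(c,np.array(arm.get_calibration(c)["pose"]))
    for q,z in(("lid",.03),("lid_grip",.04),("mould",0),("grinder",0),("grinder_ledge",.075)):
        for r in arm.place_of(c,q): print(q,round(r["conf"],2),np.array(r["point"]),at(c,r["point"],z))
print(arm.observe())
E
```

```text
scene [[-0.3729  0.3826 -0.8453 -0.799 ]
 [-0.9277 -0.1373  0.3472  0.5736]
 [ 0.0168  0.9137  0.4062  0.7061]
 [ 0.      0.      0.      1.    ]]
lid 0.88 [254.3 385.8] [ 0.4906 -0.1244  0.03  ]
lid 0.74 [277.9 409.3] [ 0.3474 -0.1165  0.03  ]
lid 0.49 [255.6 388.6] [ 0.4807 -0.1277  0.03  ]
lid_grip 0.92 [248.1 346.1] [ 0.543  -0.0317  0.04  ]
lid_grip 0.74 [260.5 409.1] [ 0.4171 -0.1536  0.04  ]
lid_grip 0.55 [242.7 388.3] [ 0.5366 -0.1548  0.04  ]
mould 0.67 [257.9 391.2] [ 0.5217 -0.1587  0.    ]
grinder 0.8 [287.9 280.9] [0.46   0.1782 0.    ]
grinder_ledge 0.74 [258.  279.2] [0.474  0.1768 0.075 ]
top [[ 0.0155  0.9936 -0.1121  0.403 ]
 [-0.9997  0.0174  0.0164  0.0256]
 [ 0.0183  0.1118  0.9936  1.2702]
 [ 0.      0.      0.      1.    ]]
lid 0.87 [248.2 332.9] [ 0.522  -0.0169  0.03  ]
lid 0.81 [235.3 438.6] [ 0.5593 -0.2832  0.03  ]
lid 0.71 [296.3 383.7] [ 0.4044 -0.1445  0.03  ]
lid_grip 0.94 [243.6 389.8] [ 0.535 -0.158  0.04 ]
lid_grip 0.91 [249.1 336.4] [ 0.519  -0.0252  0.04  ]
lid_grip 0.84 [299.2 381.9] [ 0.3972 -0.1387  0.04  ]
lid_grip 0.82 [237.6 439.5] [ 0.5523 -0.2829  0.04  ]
lid_grip 0.2 [255.7 150.9] [0.4946 0.4333 0.04  ]
mould 0.78 [242.7 389.1] [ 0.5416 -0.1622  0.    ]
grinder 0.9 [264.6 257.5] [0.4797 0.1735 0.    ]
grinder_ledge 0.88 [262.5 253. ] [0.48   0.1757 0.075 ]
{'clock': 0.6, 'joints': array([ 1.2424,  0.4345,  0.025 ,  1.5732, -0.0116,  1.134 , -0.0751]), 'dq': array([ 0.0002, -0.0007,  0.0012,  0.0009, -0.0005, -0.0007,  0.0005]), 'joint_efforts': array([ -0.0005, -66.7329,   0.9834, -31.4687,  -0.0606,   0.0329,
         0.0001]), 'position': array([ 0.1399, -0.6091,  0.4048]), 'ee_rot': array([ 3.1216,  0.3538, -0.0001]), 'force': array([-0.1322, -0.6283,  0.4974]), 'ft_torque': array([ 0.0077, -0.0099, -0.0399]), 'gripper_force': 0.0, 'width': 0.996186850911786}
```

View pics/scene0.png

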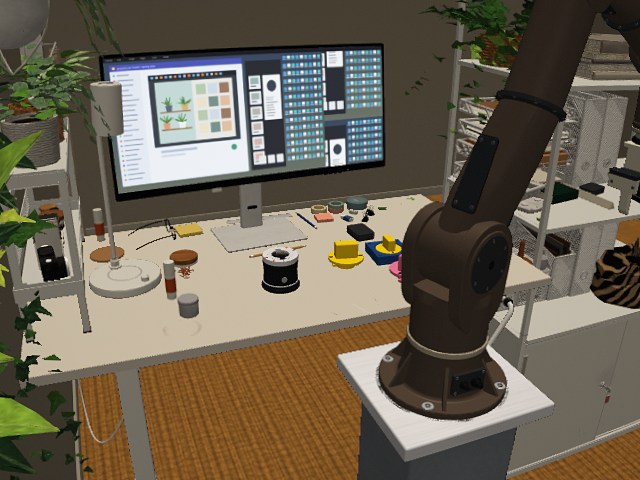

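View pics/top0.png

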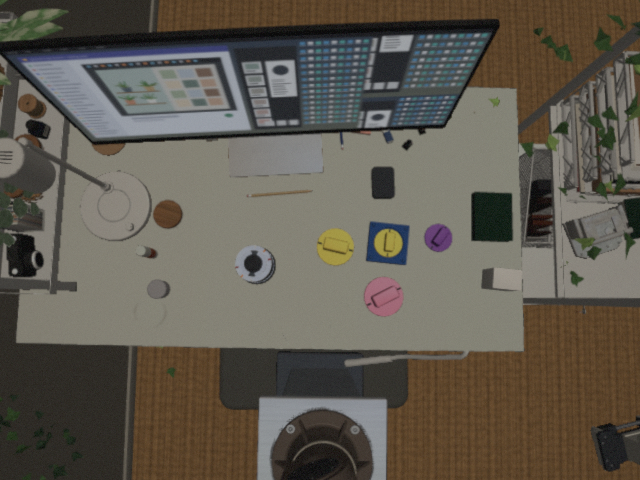

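Lid candidates in the top picture, as (row, col):
- Large yellow lid (247,336), standing free.
- Smaller yellow lid in the blue mould (243,388).
- Pink lid (296,384).
- Purple lid (238,438).

The one in the mould is meant: it is yellow, it is the smaller of the two yellows, and it lies in the blue mould. I'll confirm it in a crop and measure the yaws.

```bash
python3 - <<'E'
from h import *
np.set_printoptions(precision=4,suppress=True)
im=arm.get_image("top")
a=cv2.resize(im[195:295,340:450],None,fx=4,fy=4,interpolation=cv2.INTER_CUBIC)
b=cv2.resize(im[215:315,210:300],None,fx=4,fy=4,interpolation=cv2.INTER_CUBIC)
cv2.imwrite("pics/crop1.png",np.hstack([a,b])[:,:,::-1])
hsv=cv2.cvtColor(im,cv2.COLOR_RGB2HSV)
blue=cv2.inRange(hsv,(105,120,40),(128,255,255));yel=cv2.inRange(hsv,(20,120,60),(35,255,255))
roi=np.zeros_like(blue);roi[210:275,358:420]=1
m=((blue|yel)*roi)
c=max(cv2.findContours(m,0,2)[0],key=cv2.contourArea);r=cv2.minAreaRect(c);bx=cv2.boxPoints(r)
W=np.array([at("top",(p[1],p[0]),.025) for p in bx]);print("mould box",W,W.mean(0))
e=np.roll(W,-1,0)-W;print(np.linalg.norm(e,axis=1),np.degrees(np.arctan2(e[:,1],e[:,0])))
y=yel*roi;c=max(cv2.findContours(y,0,2)[0],key=cv2.contourArea);(x0,y0),rr=cv2.minEnclosingCircle(c);print("lid",y0,x0,rr,at("top",(y0,x0),.025))
print("depth px/m",np.linalg.norm(proj("top",[.53,-.16,.025])-proj("top",[.53,-.06,.025])))
s=arm.silhouettes("top","grinder")
for t in s[:2]:
    c=max(cv2.findContours(t["region"].astype(np.uint8),0,2)[0],key=cv2.contourArea);print(t["conf"],t["point"],cv2.minEnclosingCircle(c))
E
```

```text
mould box [[ 0.4949 -0.101   0.025 ]
 [ 0.5912 -0.1106  0.025 ]
 [ 0.5826 -0.2083  0.025 ]
 [ 0.4862 -0.1979  0.025 ]] [ 0.5387 -0.1545  0.025 ]
[0.0968 0.0981 0.0969 0.0973] [ -5.6569 -94.9921 173.8355  84.9256]
lid 242.65773010253906 387.8470153808594 13.85132122039795 [ 0.5389 -0.1553  0.025 ]
depth px/m 39.66338825700312
0.72 [264.4, 257.9] ((255.09140014648438, 264.2956848144531), 20.81596565246582)
```

View pics/crop1.png

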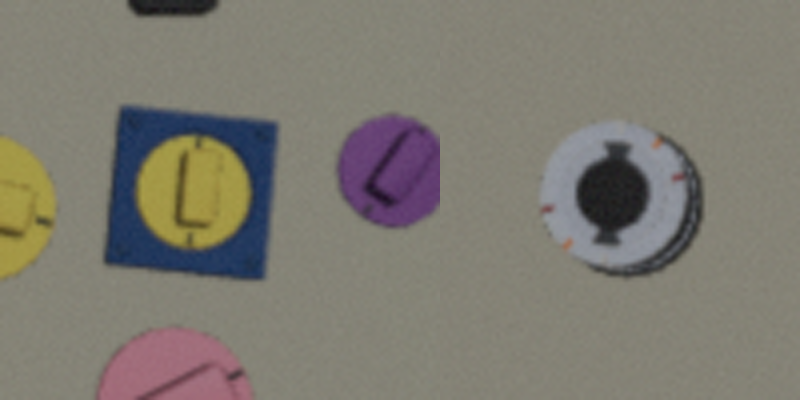

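The crop confirms it: the smaller yellow lid is in the blue mould at about (243,388), with its lugs and bar at yaw ≈ -5°. The grinder's slots are near yaw -6°, hole centre about (263,253). I'll grip a half turn round, which keeps the last joint inside its range. Setting out.

```bash
cat > go.py <<'E'
# remaining shift in tool axes to target TCP x y z yaw(deg of tool x)
import sys
from h import *
np.set_printoptions(precision=4,suppress=True)
t=[float(v) for v in sys.argv[1:5]]
o=arm.observe();r=R.from_rotvec(o["ee_rot"]);M=r.as_matrix()
yaw=np.degrees(np.arctan2(M[1,0],M[0,0]))
d=M.T@(np.array(t[:3])-o["position"]);roll=-np.radians((t[3]-yaw+180)%360-180)
print("clock",o["clock"],"pos",o["position"],"yaw",yaw,"tilt",np.degrees(np.arccos(-M[2,2])),"q",o["joints"],"F",o["force"],"T",o["ft_torque"],"g",o["gripper_force"],o["width"])
print("shift",d,"roll",roll)
E
python3 -m inch '0.036 -0.026 0 -0.14 0.06; 0.072 -0.052 0 -0.28 0.06; 0.109 -0.078 0 -0.42 0.06; 0.146 -0.105 0 -0.56 0.06; 0.182 -0.131 0 -0.7 0.06' 20
python3 go.py .539 -.155 .28 174.6
python3 - <<'E'
from h import *
np.set_printoptions(precision=4,suppress=True)
im=cv2.resize(arm.get_image("top")[215:315,210:300],None,fx=8,fy=8,interpolation=cv2.INTER_CUBIC)
g=cv2.GaussianBlur(cv2.cvtColor(im,cv2.COLOR_RGB2GRAY),(0,0),4)
m=(g<90).astype(np.uint8)
n,l,st,ce=cv2.connectedComponentsWithStats(m)
i=[k for k in range(1,n) if abs(ce[k]-[173*2,193*2]).max()<30 and st[k][4]>2000]
for k in i:
    pts=cv2.findContours((l==k).astype(np.uint8),0,2)[0][0]
    W=np.array([at("top",(215+(p[1]+.5)/8-.5,210+(p[0]+.5)/8-.5),.0855)[:2] for p in pts[:,0]])
    c=W.mean(0)
    for _ in range(10):
        d=np.linalg.norm(W-c,axis=1);s=W[d<.0245];A=np.c_[2*s,np.ones(len(s))];x=np.linalg.lstsq(A,(s**2).sum(1),rcond=None)[0];c=x[:2]
    d=np.linalg.norm(W-c,axis=1);far=W[d>.026]-c
    a=np.arctan2(far[:,1],far[:,0]);print(st[k],"c",c,"r",np.sqrt(x[2]+c@c),"slot yaw",np.degrees(np.angle(np.exp(2j*a).mean())/2),d.max())
E
```

```text
clock: 1.2
position: [0.289, -0.4391, 0.405]
ee_rot: [2.806, 1.411, 0.0]
force: [1.4, -0.5, -0.1]
width: 0.665
gripper_force: 0.0
clock 1.2 pos [ 0.289  -0.4391  0.405 ] yaw 53.37436804419527 tilt 0.0353092130974957 q [ 1.0504  0.2868 -0.2065  1.8002  0.0666  1.0608  0.1804] F [ 1.391  -0.519  -0.0899] T [-0.0524 -0.1026  0.0212] g 0.0 0.6645762596190865
shift [0.3772 0.0311 0.1249] roll -2.1157864154396453
[  273   287   145   202 18932] c [0.478  0.1751] r 0.021582444655484503 slot yaw -7.855467396635837 0.03030723643911309
```

```bash
python3 -m inch '0.045 0.004 0 -0.145 0.06; 0.09 0.0075 0 -0.29 0.06; 0.135 0.011 0 -0.435 0.06; 0.18 0.015 0 -0.58 0.06; 0.225 0.0185 0 -0.725 0.06'
python3 go.py .539 -.155 .28 174.6
```

```text
clock: 1.75
position: [0.4389, -0.2709, 0.4051]
ee_rot: [2.125, 2.313, -0.0]
force: [0.3, -0.6, 0.1]
width: 0.651
gripper_force: 0.0
clock 1.75 pos [ 0.4389 -0.2709  0.4051] yaw 94.85668569086914 tilt 0.04975054777107319 q [ 0.8015  0.2969 -0.4439  1.8075  0.1442  1.0682  0.3897] F [ 0.2919 -0.6483  0.0576] T [-0.0845 -0.169   0.0146] g 0.0 0.6513851730283495
shift [0.1071 0.1095 0.1251] roll -1.39178339114704
```

```bash
python3 -m inch '0.025 0.025 0 -0.14 0.06; 0.05 0.05 0 -0.28 0.06; 0.075 0.075 0.03 -0.42 0.06; 0.107 0.109 0.06 -0.56 0.06; 0.107 0.109 0.09 -0.7 0.06'
python3 go.py .539 -.155 .28 174.6
```

```text
clock: 2.25
position: [0.5413, -0.152, 0.315]
ee_rot: [1.193, 2.902, 0.007]
force: [0.8, -0.3, -0.4]
width: 0.655
gripper_force: 0.0
clock 2.25 pos [ 0.5413 -0.152   0.315 ] yaw 135.30734281063974 tilt 0.3280896908271095 q [ 0.6073  0.4972 -0.5955  1.8013  0.3341  0.9402  0.6605] F [ 0.8072 -0.3201 -0.4275] T [ 0.034  -0.1685  0.0746] g 0.0 0.6553013135039398
shift [-0.0004 -0.004   0.035 ] roll -0.6857862398117575
```

```bash
python3 -m inch '0 0 0 -0.14 0.06; 0 0 0.01 -0.28 0.06; 0 0 0.02 -0.42 0.06; 0 0 0.03 -0.56 0.06; 0 0 0.035 -0.69 0.06'
python3 -m inch '0 0 0 0 0.06; 0 0 0 0 0.06'
python3 go.py .539 -.155 .207 174.6
python3 - <<'E'
from h import *
a=arm.get_image("scene")[190:300,310:450];b=arm.get_image("top")[190:300,330:450]
cv2.imwrite("pics/c2.png",np.hstack([cv2.resize(a,(509,400)),cv2.resize(b,(436,400))])[:,:,::-1][:, :]) 
im=cv2.imread("pics/c2.png");cv2.imwrite("pics/c2.png",cv2.resize(im,None,fx=.84,fy=.84))
o=arm.observe();M=R.from_rotvec(o["ee_rot"]).as_matrix();print(o["position"]+M[:,2]*.178)
E
```

```text
clock: 2.75
position: [0.538, -0.1572, 0.2789]
ee_rot: [-0.151, -3.137, 0.0]
force: [0.1, 0.1, 0.3]
width: 0.656
gripper_force: 0.0
clock: 2.95
position: [0.5382, -0.157, 0.2798]
ee_rot: [-0.166, -3.137, -0.0]
force: [-1.0, -1.5, 0.9]
width: 0.651
gripper_force: 0.0
clock 2.95 pos [ 0.5382 -0.157   0.2798] yaw 173.95594051553692 tilt 0.01658485618475457 q [ 0.7043  0.5817 -0.7364  1.8292  0.4826  0.9183  1.2134] F [-0.9937 -1.4796  0.8691] T [ 0.0688 -0.1859  0.0062] g 0.0 0.6509950597007962
shift [-0.0006  0.0021  0.0728] roll -0.011240958582577851
[ 0.53845092 -0.15686229  0.10213458]
```

View pics/c2.png

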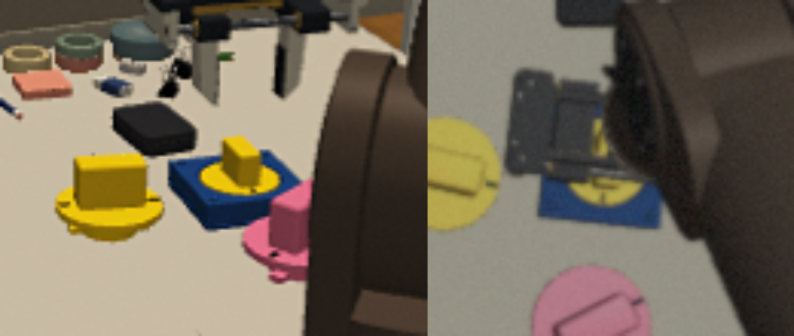

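The gripper is centred over the smaller yellow lid, with the fingers either side of the bar, so I'll descend and grip.

```bash
python3 -m inch '-0.0005 0.002 0.02 -0.011 0.06; -0.0005 0.002 0.045 -0.011 0.06; -0.0005 0.002 0.06 -0.011 0.06; -0.0005 0.002 0.072 -0.011 0.06; -0.0005 0.002 0.072 -0.011 0.06' 20
python3 -m inch '0 0 0 0 0.015; 0 0 0 0 0.015; 0 0 0 0 0.015; 0 0 0 0 0.015; 0 0 0 0 0.015' 20
python3 go.py .539 -.155 .207 174.6
```

```text
clock: 3.55
position: [0.5385, -0.1547, 0.2066]
ee_rot: [-0.142, -3.136, -0.0]
force: [-0.5, 0.5, 0.2]
width: 0.653
gripper_force: 0.0
clock: 4.05
position: [0.5389, -0.155, 0.2081]
ee_rot: [0.141, 3.138, -0.001]
force: [-0.9, -9.9, 9.0]
width: 0.269
gripper_force: 5.9
clock 4.05 pos [ 0.5389 -0.155   0.2081] yaw 174.8406758339496 tilt 0.045016523765364046 q [ 0.6512  0.6717 -0.6714  1.8848  0.5787  0.7877  1.144 ] F [-0.9422 -9.9361  9.0282] T [-2.3939  0.1717 -0.0385] g 5.869217813014984 0.269338899642271
shift [-0.0001 -0.      0.0011] roll 0.004200585732403832
```

```bash
python3 -m inch '0 0 -0.002 0 0.015; 0 0 -0.002 0 0.015; 0 0 -0.002 0 0.015' 30
python3 go.py .539 -.155 .207 174.6
```

```text
clock: 4.35
position: [0.5387, -0.1558, 0.2098]
ee_rot: [-0.143, -3.138, 0.002]
force: [-1.1, -5.8, 1.2]
width: 0.241
gripper_force: 30.0
clock 4.35 pos [ 0.5387 -0.1558  0.2098] yaw 174.79332171061466 tilt 0.09036295820143143 q [ 0.6531  0.6694 -0.6724  1.8835  0.5766  0.7918  1.1463] F [-1.0966 -5.7817  1.247 ] T [-1.2884  0.1315  0.0454] g 29.987419545650482 0.24100138842506724
shift [-0.0002  0.0008  0.0028] roll 0.0033741003658136364
```

```bash
python3 -m inch '0 -0.001 -0.008 0 0.015; 0 -0.001 -0.02 0 0.015; 0 -0.001 -0.05 0 0.015; 0 -0.001 -0.09 0 0.015; 0 -0.001 -0.13 0 0.015' 30
python3 go.py .478 .1751 .34 172.1
python3 - <<'E'
from h import *
save("scene","s3",(130,330,230,430),3)
E
```

```text
clock: 4.85
position: [0.5387, -0.1545, 0.3419]
ee_rot: [0.138, 3.138, 0.003]
force: [1.8, 0.1, -0.1]
width: 0.237
gripper_force: 30.0
clock 4.85 pos [ 0.5387 -0.1545  0.3419] yaw 174.95133439505338 tilt 0.09993230059103547 q [ 0.7405  0.5144 -0.7876  1.7649  0.415   1.0367  1.2841] F [ 1.8376  0.1416 -0.0774] T [ 0.0428 -0.201  -0.03  ] g 29.97751772403717 0.23749670779908194
shift [0.0894 0.323  0.0024] roll 0.04976517326904229
```

View pics/s3.png

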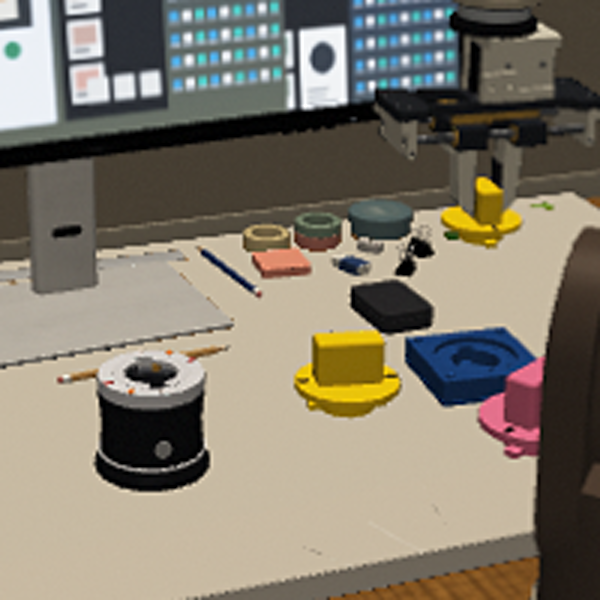

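The lid is out of the mould and upright in the gripper, at crop (480,215). Carrying it to the grinder.

```bash
python3 -m inch '0.008 0.03 0 0.01 0.015; 0.02 0.07 0 0.02 0.015; 0.031 0.11 0 0.03 0.015; 0.042 0.15 0 0.04 0.015; 0.053 0.19 0 0.05 0.015' 30
python3 -m inch '0.011 0.04 0 0 0.015; 0.021 0.08 0 0 0.015; 0.029 0.11 0 0 0.015; 0.036 0.133 0 0 0.015; 0.036 0.133 0 0 0.015' 30
python3 -m inch '0 0 0 0 0.015; 0 0 0 0 0.015' 30
python3 go.py .478 .1751 .34 172.1
```

```text
clock: 5.4
position: [0.5023, 0.0407, 0.3406]
ee_rot: [0.219, 3.133, 0.002]
force: [0.5, 0.1, 0.0]
width: 0.238
gripper_force: 30.0
clock: 5.9
position: [0.4843, 0.1797, 0.341]
ee_rot: [0.209, 3.134, 0.006]
force: [-0.3, 1.0, -0.1]
width: 0.239
gripper_force: 30.0
clock: 6.1
position: [0.486, 0.1743, 0.3399]
ee_rot: [0.221, 3.134, -0.001]
force: [0.5, -0.1, -0.9]
width: 0.238
gripper_force: 30.0
clock 6.1 pos [0.486  0.1743 0.3399] yaw 171.94677636766644 tilt 0.02014145974694743 q [ 0.1678  0.4567 -0.8273  1.8692  0.3993  0.9896  0.5971] F [ 0.461  -0.137  -0.9088] T [ 0.0498 -0.1196  0.0426] g 29.977269172668457 0.23766548400353119
shift [ 0.008  -0.0003 -0.0001] roll -0.0026742568760856835
```

```bash
python3 -m inch '0.004 0 0.01 0 0.015; 0.008 0 0.025 0 0.015; 0.008 0 0.038 0 0.015; 0.008 0 0.038 0 0.015' 30
python3 go.py .478 .1751 .278 172.1
python3 - <<'E'
from h import *
a=arm.get_image("scene");b=arm.get_image("top")
o=arm.observe();p=o["position"]
for c in("scene","top"): print(c,"lid disc centre exp",proj(c,[p[0],p[1],p[2]-.2033+.014]),"collar exp",proj(c,[.478,.1751,.0855]))
A=cv2.resize(a[205:305,235:325],None,fx=4.4,fy=4.4,interpolation=cv2.INTER_CUBIC);B=cv2.resize(b[215:315,210:300],None,fx=4.4,fy=4.4,interpolation=cv2.INTER_CUBIC)
cv2.imwrite("pics/c4.png",np.hstack([A,B])[:,:,::-1])
E
```

```text
clock: 6.5
position: [0.4775, 0.175, 0.2997]
ee_rot: [-0.22, -3.131, 0.003]
force: [0.4, -1.6, -0.0]
width: 0.235
gripper_force: 30.0
clock 6.5 pos [0.4775 0.175  0.2997] yaw 171.94549409091633 tilt 0.19500222931095917 q [ 0.1368  0.4949 -0.7992  1.9305  0.4467  0.9055  0.5429] F [ 0.3571 -1.5935 -0.0187] T [ 0.033  -0.0735 -0.0339] g 29.977464973926544 0.2350543885261972
shift [-0.0006  0.0002  0.0217] roll -0.00269663682729701
scene lid disc centre exp [243.35190553 278.83064123] collar exp [253.34106393 279.28986197]
top lid disc centre exp [262.2407778  250.96565526] collar exp [263.04633795 252.68523323]
```

View pics/c4.png

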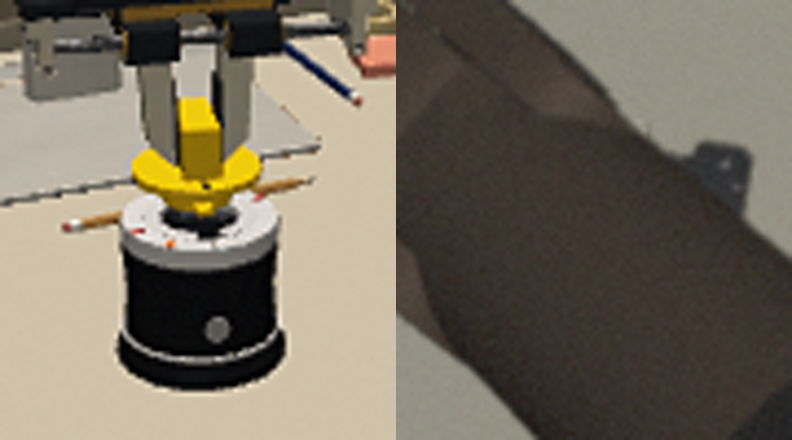

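The near lug at crop (205,208) sits right over the near slot at (207,222), and the lid and collar are within about 1 px laterally. I'll lower it gently.

```bash
python3 -m inch '0 0 0.005 0 0.015; 0 0 0.01 0 0.015; 0 0 0.0125 0 0.015; 0 0 0.015 0 0.015; 0 0 0.015 0 0.015' 30
python3 go.py .478 .1751 .278 172.1
```

```text
clock: 7.1
position: [0.4784, 0.1757, 0.2873]
ee_rot: [0.221, 3.133, -0.002]
force: [0.4, -2.9, 8.1]
width: 0.238
gripper_force: 30.0
clock 7.1 pos [0.4784 0.1757 0.2873] yaw 171.94059881718718 tilt 0.08594806514499985 q [ 0.1238  0.5108 -0.7861  1.9424  0.4681  0.8783  0.5238] F [ 0.4194 -2.8556  8.0557] T [-0.6758  0.1802 -0.0576] g 30.006746649742126 0.23790471260792412
shift [ 0.0004 -0.0007  0.0093] roll -0.0027820754716570105
```

Contact is at the collar face, and the moment puts it near the -x lug. I'll make small probing shifts under light pressure.

```bash
python3 -m inch '0 0.001 0 0 0.015; 0 0.002 0 0 0.015; 0 0.002 0 0 0.015' 30|grep -E 'pos|force'
python3 go.py .478 .1751 .278 172.1 | grep -E "T|shift" | cut -c1-700
python3 -m inch '0 -0.002 0 0 0.015; 0 -0.004 0 0 0.015; 0 -0.004 0 0 0.015' 30|grep -E 'pos|force'
python3 go.py .478 .1751 .278 172.1
```

```text
position: [0.4786, 0.1764, 0.2872]
force: [-1.8, -9.1, 13.7]
gripper_force: 30.0
clock 7.4 pos [0.4786 0.1764 0.2872] yaw 171.88426739052153 tilt 0.22917777388981636 q [ 0.1202  0.5115 -0.7844  1.9407  0.4692  0.8815  0.5206] F [-1.8209 -9.0784 13.6703] T [-1.9963  0.5704 -0.0809] g 30.01674324274063 0.2392001255103843
shift [ 0.0004 -0.0014  0.0092] roll -0.0037652443393183426
position: [0.4782, 0.1745, 0.2875]
force: [0.1, 1.4, 5.3]
gripper_force: 30.0
clock 7.7 pos [0.4782 0.1745 0.2875] yaw 171.9807555095245 tilt 0.12335778033076547 q [ 0.128   0.5094 -0.7876  1.9443  0.467   0.8757  0.5274] F [0.1265 1.3558 5.2642] T [ 0.1566 -0.0228 -0.0621] g 29.997158646583557 0.23532288116248823
shift [0.0003 0.0005 0.0095] roll -0.002081208973660407
```

```bash
python3 - <<'E'
from h import *
save("scene","s5",(215,305,240,320),7)
E
```

```text
(no output)
```

View pics/s5.png

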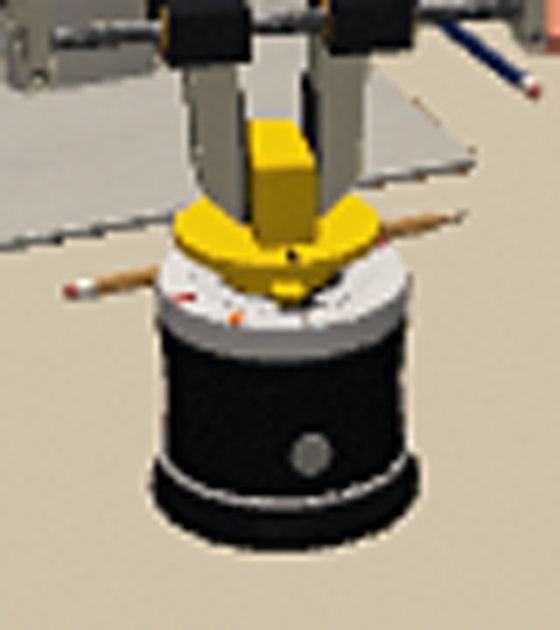

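The lid sits about 7 crop px (≈2 mm) left of the collar centre, with lug at col 290 and slot dark to its right, so it needs to move towards -y. Continuing that way.

```bash
python3 -m inch '0 -0.001 0 0 0.015; 0 -0.002 0 0 0.015; 0 -0.002 0 0 0.015' 30|grep -E 'pos|force'
python3 go.py .478 .1751 .278 172.1
```

```text
position: [0.4777, 0.1726, 0.287]
force: [1.2, 3.9, 0.8]
gripper_force: 30.0
clock 8.05 pos [0.4777 0.1726 0.287 ] yaw 172.0155742492454 tilt 0.0996373766992 q [ 0.132   0.5089 -0.788   1.9471  0.4666  0.874   0.5309] F [1.2208 3.9292 0.8379] T [ 1.022  -0.5565  0.1262] g 30.001152455806732 0.23935490668216838
shift [0.     0.0025 0.009 ] roll -0.0014735073241359388
```

```bash
python3 -m inch '0 0 0.001 0 0.015; 0 0 0.002 0 0.015; 0 0 0.003 0 0.015; 0 0 0.003 0 0.015' 30|grep -E 'pos|force'
python3 go.py .478 .1751 .278 172.1
```

```text
position: [0.4774, 0.1728, 0.2836]
force: [0.8, 4.8, 0.7]
gripper_force: 30.0
clock 8.45 pos [0.4774 0.1728 0.2836] yaw 172.03907592233978 tilt 0.07337802919083702 q [ 0.1289  0.5132 -0.7851  1.9506  0.4709  0.868   0.5268] F [0.8017 4.7736 0.7463] T [ 1.5347 -0.4349  0.214 ] g 30.009482502937317 0.23731679324162563
shift [-0.0003  0.0024  0.0057] roll -0.0010633257489115237
```

It is going in with almost no vertical force. Easing y back slightly and lowering on.

```bash
python3 -m inch '0 0.0007 0.001 0 0.015; 0 0.0007 0.003 0 0.015; 0 0.0007 0.005 0 0.015; 0 0.0007 0.005 0 0.015' 30|grep -E 'pos|force'
python3 go.py .478 .1735 .276 172.1
```

```text
position: [0.4773, 0.1722, 0.2783]
force: [-1.2, 1.2, 2.1]
gripper_force: 30.0
clock 8.85 pos [0.4773 0.1722 0.2783] yaw 171.95840948197895 tilt 0.10459100273089089 q [ 0.1234  0.52   -0.7784  1.9556  0.4791  0.8602  0.5187] F [-1.2119  1.1623  2.115 ] T [ 0.364  -0.1413  0.0257] g 29.997750520706177 0.23532524797649576
shift [-0.0005  0.0014  0.0022] roll -0.002471220729071641
```

```bash
python3 -m inch '0 0 0.001 0 0.015; 0 0 0.002 0 0.015; 0 0 0.002 0 0.015' 30|grep -E 'pos|force'
python3 go.py .478 .1735 .276 172.1
```

```text
position: [0.477, 0.1725, 0.2776]
force: [-7.6, -2.3, 22.1]
gripper_force: 30.0
clock 9.15 pos [0.477  0.1725 0.2776] yaw 171.9768431943537 tilt 0.13451890108352438 q [ 0.1218  0.5204 -0.7777  1.9568  0.4812  0.8589  0.5161] F [-7.6196 -2.306  22.0897] T [-0.6466  1.2053  0.0001] g 30.01095861196518 0.23607883175844063
shift [-0.0009  0.0012  0.0016] roll -0.002149491754766487
```

Seated on the ledge: stop at TCP z 0.2776. I'll relieve the push by a couple of mm, then turn clockwise in steps.

```bash
python3 -m inch '0 0 -0.0015 0 0.015; 0 0 -0.0017 0 0.015; 0 0 -0.0017 0.05 0.015; 0 0 -0.0017 0.12 0.015; 0 0 -0.0017 0.2 0.015' 40|grep -E 'pos|force'
python3 go.py .478 .1735 .278 137
```

```text
position: [0.4776, 0.1727, 0.278]
force: [-0.0, 2.7, 0.2]
gripper_force: 40.0
clock 9.65 pos [0.4776 0.1727 0.278 ] yaw 160.34798316646712 tilt 0.026430511547271916 q [ 0.0888  0.5048 -0.7273  1.9578  0.4444  0.8435  0.3481] F [-0.0136  2.6877  0.2222] T [ 0.6886 -0.2129  0.0345] g 39.995094537734985 0.2341724161050718
shift [-0.0001  0.0009  0.    ] roll 0.4074991799550625
```

```bash
python3 -m inch '0 0 0 0.1 0.015; 0 0 0 0.2 0.015; 0 0 0 0.3 0.015; 0 0 0 0.39 0.015; 0 0 0 0.39 0.015' 40|grep -E 'pos|force'
python3 -m inch '0 0 0 0 0.015; 0 0 0 0 0.015; 0 0 0 0 0.015' 40|grep -E 'pos|force'
python3 go.py .478 .1735 .278 137
python3 - <<'E'
from h import *
save("scene","s6",(215,305,240,320),7)
E
```

```text
position: [0.4776, 0.1729, 0.2781]
force: [0.5, 2.9, -0.8]
gripper_force: 40.0
position: [0.4776, 0.1728, 0.2783]
force: [0.9, 3.4, -1.8]
gripper_force: 40.0
clock 10.45 pos [0.4776 0.1728 0.2783] yaw 138.2472372535229 tilt 0.018244438810283516 q [ 0.0209  0.478  -0.6296  1.9628  0.3794  0.8192  0.023 ] F [ 0.8619  3.3541 -1.7688] T [ 0.8794 -0.4078  0.0995] g 39.99794661998749 0.23516120942866353
shift [0.0002 0.0008 0.0003] roll 0.021768396627506046
```

View pics/s6.png

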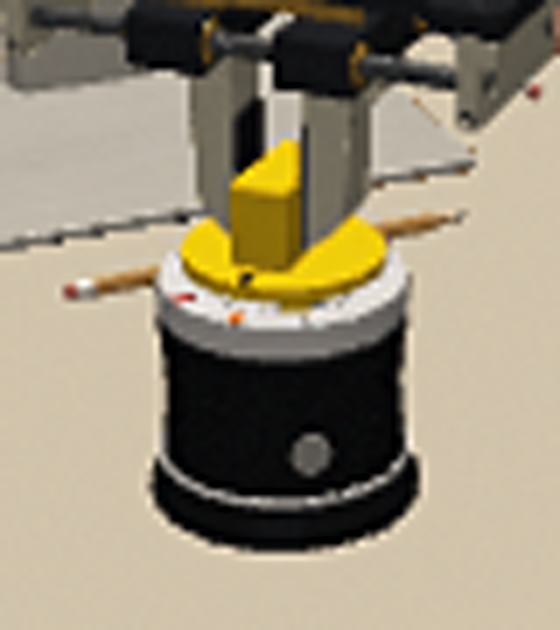

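```bash
python3 - <<'E'
from h import *
f=lambda x,y,z:at("scene",(215+(y+.5)/7-.5,240+(x+.5)/7-.5),z)[:2]
# collar/lid centre as the scene camera sees it: extremes of rim
c=(f(158,275,.0855)+f(411,275,.0855))/2; print("c from sides",c)
for n,x,y,z in(("white",308,318,.0855),("orange",237,319,.0855),("red",183,298,.0855),("red2",383,240,.0855),("pointer",245,279,.095)):
    p=f(x,y,z)
    for cc in(np.array([.478,.1735]),np.array([.4776,.172])):
        d=p-cc;print(n,np.hypot(*d).round(4),(np.degrees(np.arctan2(d[1],d[0]))%180).round(1),end=" | ")
    print()
E
```

```text
c from sides [0.47439805 0.17389205]
white 0.0394 174.9 | white 0.0391 172.7 | 
orange 0.0413 140.3 | orange 0.042 138.4 | 
red 0.04 103.9 | red 0.0414 102.9 | 
red2 0.0431 106.9 | red2 0.0418 108.0 | 
pointer 0.0296 137.0 | pointer 0.0303 134.4 |
```

Orange lies at about 140° and the lid at 137–138°, so the turn is about 36–38° against the target of 35°. I'll back off slightly, relieve the side force, settle and hand in.

```bash
python3 -m inch '0.0004 0.0005 0 -0.025 0.015; 0.0004 0.0005 0 -0.025 0.015; 0.0004 0.0005 0 -0.025 0.015; 0.0004 0.0005 0 -0.025 0.015; 0.0004 0.0005 0 -0.025 0.015' 40|grep -E 'pos|force'
python3 -m inch '0 0 0 0 0.015; 0 0 0 0 0.015; 0 0 0 0 0.015; 0 0 0 0 0.015' 40|grep -E 'pos|force'
python3 go.py .478 .1735 .278 139.5
python3 -c "
from cell import arm
print(arm.sign_off())"
```

```text
position: [0.4776, 0.1732, 0.2784]
force: [1.5, 1.5, -1.7]
gripper_force: 40.0
position: [0.4776, 0.1733, 0.2784]
force: [2.0, 1.2, -1.2]
gripper_force: 40.0
clock 11.4 pos [0.4776 0.1733 0.2784] yaw 139.60987884305214 tilt 0.011848941706764472 q [ 0.0237  0.4794 -0.6353  1.9619  0.3836  0.8211  0.0419] F [ 1.9902  1.1906 -1.2389] T [ 0.2657 -0.4634  0.0519] g 39.99702751636505 0.23605386412390142
shift [-0.0002  0.0004  0.0004] roll 0.0019177475895420047
the job is handed in; nothing more can be done
None
```

I handed the job in at 11.4 s with the yellow lid seated in the grinder's collar, turned about 35° clockwise by my measurement (orange mark) and held still at 40 N; the lock did not click, and the judge gave no verdict.

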